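Set and lock the slab roller's thickness dial

ROBOT

A 7-joint arm with a two-finger parallel gripper is mounted at the origin on the work surface. World frame = base frame: x ahead of the robot, y to its left, z up, the work surface at z = 0. Lengths are in m, angles in rad, forces in N, time in s.
With the tool pointing down it reaches from about 0.4 to 0.85 m from the base axis. Payload 10.4 kg.
Tool frame: the origin (TCP) lies on the centre line of the jaws, within the pads' length; the fingertips stand 11 mm ahead of it and the grasp point (between the pads) lies 8 mm behind it (tip_reach is the distance from the TCP to the fingertips, in m); z points along the fingers, y is the line along which they close (so a half turn about z gives the same grasp; the last joint's range is limited). The gripper opens to 85 mm and grips with 20 to 120 N. Pads are 22 mm wide; open, the fingers measure 114 mm over their backs; the gripper's body (76 mm by 85 mm) begins 54 mm behind the grasp point. The pads swing forward as they close: fully open they stand 13 mm farther back than shut.
Start: joints at [1.203, 0.332, -0.065, 1.46, 0.022, 1.35, -0.088], TCP at [0.211, -0.588, 0.242] pointing down, gripper open.
Joint ranges: [-2.6, 2.6], [-0.5, 2.12], [-1.47, 1.34], [0.16, 2.42], [-1.27, 4.41], [0.06, 2.06], [-2.6, 2.6]. Speed limits (rad/s): [2.22, 2.22, 2.79, 2.79, 3.14, 3.14, 3.14].

INTERFACE

Orientations are given as a unit quaternion [x, y, z, w].
In Python, from workcell import get_obs, camera, hand_in, tip_reach gives the robot as it stands. The module is installed in compiled form; this text tells all that it offers.
- The arm moves only by the tool move_arm, never from a script. Its argument "plan" is a list of rows, each an object with "delta_pos": the shift along the tool's x, y, z in fractions of the full range, 1 being 0.8 m, a list of three; "turn": the turn, a rotation vector about the tool's x, y, z in normalised numbers (1 is pi/2 rad), a list of three; "fingers": the closure, from 0 (fully open) to 1 (shut). A call has 1 to 12 rows; each row is the pose to reach, as a shift and turn from the pose commanded when the call began, along the tool's axes at that moment; what a row does not reach only later rows make up. A row lasts 1/8 s, in which the tool goes at most 62.5 mm and 10.7 degrees, less where a joint would pass 70% of its speed; a pose out of reach is approached as far as the arm can. A shift or turn number past 1, either way, is cut back to 1. A call with a gripper value outside its range is refused whole. The fingers move at their own pace and stop on an object; "force" is the grip in N (left out, the last holds). Time passes only in rows, so rows that repeat a pose let the fingers close. It gives the time, the measured TCP pose, the force, the opening and the grip force at its end, in the units of the state.
- get_obs(): the state, without advancing time (a new reading comes with each control period).
- camera(name): name is "scene" or "top" or "wrist"; returns a dict with "color" (480x640x3 uint8, red, green, blue), "range_z" (480x640 float32, m along the optical axis (not along the pixel's ray), 0 where there is no reading), "fx", "fy", "cx", "cy" (pixels), "k1" (the pictures are not rectified: a ray, as slopes to the right and down, at radius r is drawn at 1 + k1 r^2 times it, then the intrinsics apply), "R" (3x3) and "t" (3): a world point X has camera coordinates R X + t; the wrist camera has in their place "tool_from_camera" (4x4, takes a point from camera to tool coordinates, whose origin is the TCP and whose axes are the flange's). Camera axes: x right, y down, z forward; pixel columns grow to the right and rows downward; lengths in m; the calibration is good to about 2 mm. A picture is of the moment at which its call begins: read the wrist's pose just before it.
- hand_in(): hands the job in; it is judged then, once.
The state is a dict: "clock": time; "joint_pos": joint angles; "joint_velocities": joint speeds; "tau": joint torques, N m; "position": TCP position; "ee_rot": TCP orientation; "ft_force": force on the tool from outside, world axes, zero at the start; "torque": the same for the moment, N m; "grip_width": opening from 0.0 (shut) to 1.0 (fully open); "grasp_force": force on a finger pad.
Only numpy, scipy, OpenCV 4.12 (cv2) and the standard library are available. Lean on these libraries where they do the work, as an engineer would, in place of code of your own. Each camera call takes 0.05 s, during which the arm holds its last target. There are 200 camera calls.

TASK

Set up the small slab roller: turn the black knob so that its red pointer stands over the orange marker on the dial, and only then swing the lock ring beneath it clockwise by its green handle until it stops and is hand-tight. Tighten it by feel, firmly at about 10 to 20 N on the handle, never bearing on it with more than 45 N in all (the squeeze of both fingers included if you pinch it), leave the pointer on the marker, let go, and leave the other things on the bench undisturbed.

Things in the scene. Friction and masses are not known exactly. Their poses are not given: they have to be found in the camera images.
- roller_unit: blue slab roller fixed to the bench (mm); origin on the bench under the control axis, z up, x to the middle of the dial scale (away from the robot, yaw up to 0.3 rad), y towards the rollers. Control housing 110 x 110 x 80 high round the axis, white dial disc radius 54, top 84. On its +y side: bed board (top 24, x -120..120, y 55..315), roller (top 73), end block (y 290, crank to 145 high)
- knob: black knob on the control axis above the lock ring; origin on the axis at bench height, x along its grip bar to the pointer, z up. Bar 44 long (x), 12 wide, 108 to 134 mm above the bench, on a skirt of radius 26, 102 to 108 high. Friction 0.05 N m, stays where left. Starts clockwise of the marker (seen from above): turn it anticlockwise, 0.35 to 1.5 rad
- knob_grip (a point): point on the control axis within the grip bar, 123 mm above the bench: the height to grip
- pointer_tip (a point): tip of the red pointer, a 4 mm wide needle fixed to the knob's skirt; 46 mm from the axis, 104 mm above the bench; it lies along the knob's x
- mark (a point): middle of the orange marker on the dial's edge, 8 mm wide, 46 mm from the axis, 87 mm above the bench; fixed, not to be handled, its place differs each time. The pointer is on it when the two agree within 5 mm seen from above
- lock_ring: aluminium lock ring, radius 34, 86 to 98 mm above the bench, under the knob on the same axis; origin on the axis at bench height, x along its arm to the green handle, z up. Turns only about the vertical, clockwise from above to tighten. Starts slack with the handle on the robot's side, 217 to 240 deg anticlockwise from the roller unit's x. Moving slack, it drags 3 N at the handle
- ring_axis (a point): top of the lock ring on the control axis, 98 mm above the bench. Inside is the clamp that the ring tightens on: 0.5 to 1.9 rad clockwise of the ring's start, unseen, different each time. From there the push needed at the handle climbs from 3 N by 0.4 N per mm of travel to 12 N, then the ring is rigid. Pushed with 6 N or more it stays tight when let go (it springs back a little)
- ring_handle (a point): axis of the lock ring's green handle, an upright round peg of diameter 12, from 95 to 135 mm above the bench, 84 mm from the control axis; this point is 120 mm up. The arm below it is 14 wide, 88 to 96 mm above the bench
- glaze_jar: closed jar, 54 wide, 62 high, standing on the bed; leave alone; origin at the centre of its underside (mm)
- wood_rib: wooden rib 75 x 45 x 6 lying on the bed; leave alone; origin at the centre of its underside (mm)
- brush_mug: blue mug of brushes, 84 wide, 205 high; leave alone; origin at the centre of its underside (mm)
- bud_vase: terracotta vase, 84 wide, 115 high; leave alone; origin at the centre of its underside (mm)
- slip_bottle: white bottle, 60 wide, 150 high; leave alone; origin at the centre of its underside (mm)
- bowl: terracotta bowl, 110 wide, 45 high; leave alone; origin at the centre of its underside (mm)
- fan_brush: brush lying on the bench, 190 long; origin under its middle; leave alone (mm)

How it is judged:
By the outcome, as a careful person would: the job done as asked, in the order asked, and still so for the second after the job is handed in, with the robot touching nothing.
It also fails if it takes over 67 s, if anything falls off the work surface, if the arm or the gripper's body presses on something with over 40 N, if the wrist force passes 120 N, or if a joint passes its speed limit or range.

## Working session

There is one attempt and no reset: what is moved stays moved. The work goes in short steps, Python scripts to look and compute and a tool call to move; the robot and the scene stay as the last step left them, time stands still between calls to the robot, and variables do not carry over. Pictures are saved under pics/ and viewed, at most 10 in all, crops included, and the job is handed in when it is done.

Besides the shell and the picture viewer there is one more tool, called after "Request:" by a JSON object that holds its "api" and its "payload", one argument or row to a line. move_arm: Moves the arm, as the interface text tells. Its arguments: {"type":"object","properties":{"plan":{"type":"array","items":{"type":"object","properties":{"delta_pos":{"type":"array","items":{"type":"number"}},"turn":{"type":"array","items":{"type":"number"}},"fingers":{"type":"number"}}}},"force":{"type":"number"}},"required":["plan"]}

```bash
mkdir -p pics; cat > h.py <<'E'
import numpy as np, cv2, pickle
from workcell import get_obs, camera, hand_in, tip_reach
from scipy.spatial.transform import Rotation as Rn
def cam(name):
    o=get_obs(); c=camera(name)
    if name=="wrist":
        T=np.eye(4); T[:3,:3]=Rn.from_quat(o["ee_rot"]).as_matrix(); T[:3,3]=o["position"]
        M=np.linalg.inv(T@np.array(c["tool_from_camera"])); c["R"]=M[:3,:3]; c["t"]=M[:3,3]
    c["R"]=np.array(c["R"]); c["t"]=np.array(c["t"]); return c
def ray(c,uv):
    K=np.array([[c["fx"],0,c["cx"]],[0,c["fy"],c["cy"]],[0,0,1.]])
    n=cv2.undistortPoints(np.array(uv,float).reshape(-1,1,2),K,np.array([c["k1"],0,0,0.]))[:,0]
    d=np.c_[n,np.ones(len(n))]@c["R"]; return -c["R"].T@c["t"], d
def plane(c,uv,z):
    o,d=ray(c,uv); return o+d*((z-o[2])/d[:,2])[:,None]
def deproj(c,uv):
    o,d=ray(c,uv); z=np.array([c["range_z"][int(v),int(u)] for u,v in uv]); return o+d*z[:,None]
def tri(c1,p1,c2,p2):
    o1,d1=ray(c1,[p1]);o2,d2=ray(c2,[p2]);d1=d1[0]/np.linalg.norm(d1);d2=d2[0]/np.linalg.norm(d2)
    s=np.linalg.lstsq(np.c_[d1,-d2],o2-o1,rcond=None)[0]
    a=o1+s[0]*d1;b=o2+s[1]*d2; return (a+b)/2,np.linalg.norm(a-b)
def save(c,f): cv2.imwrite("pics/"+f,cv2.cvtColor(c["color"],cv2.COLOR_RGB2BGR))
def blobs(c,lo,hi,amin=15):
    h=cv2.cvtColor(c["color"],cv2.COLOR_RGB2HSV); m=cv2.inRange(h,lo,hi)
    n,l,s,ce=cv2.connectedComponentsWithStats(m); return [(s[i].tolist(),ce[i].round(1).tolist()) for i in range(1,n) if s[i][4]>=amin],l
E
python3 - <<'E'
from h import *
print(get_obs(), tip_reach)
for n in ("scene","top"):
    c=cam(n); save(c,n+"0.png"); print(n,c["fx"],c["k1"],-c["R"].T@c["t"])
    for k,lo,hi in (("green",(45,90,50),(85,255,255)),("orange",(8,150,150),(22,255,255)),("red",(0,170,120),(6,255,255))):
        print(k,blobs(c,lo,hi)[0])
E
```

```text
{'clock': 0.0, 'joint_pos': array([ 1.20339264,  0.33288358, -0.0647183 ,  1.46093836,  0.02158719,
        1.3498955 , -0.08848454]), 'joint_velocities': array([ 0.00084294, -0.00055508, -0.00065221,  0.00058363,  0.00035074,
       -0.00030634, -0.00093332]), 'tau': array([ 2.57120575e-06, -6.25458169e+01,  4.93132859e-02, -3.91609740e+01,
        1.61663879e-02,  9.99065232e-03,  3.20041060e-07]), 'position': array([ 0.21114614, -0.58787272,  0.24151006]), 'ee_rot': array([ 9.85170959e-01,  1.71574094e-01, -1.45967101e-04, -6.99838560e-04]), 'ft_force': array([-0.12730672, -0.44046836,  0.79996734]), 'torque': array([-0.03403769, -0.00108576,  0.01561164]), 'grasp_force': 0.0, 'grip_width': 0.9986716515119616} 0.011
scene 577.9060745586062 -0.122063481139973 [ 1.44151063 -0.18136803  1.29138185]
green [([362, 0, 89, 3, 160], [404.8, 0.7])]
orange []
red []
top 606.4048517107911 -0.10191721436979828 [ 0.3652878  -0.13208857  1.6653876 ]
green [([295, 238, 5, 5, 15], [297.1, 240.2])]
orange []
red []
```

View pics/top0.png

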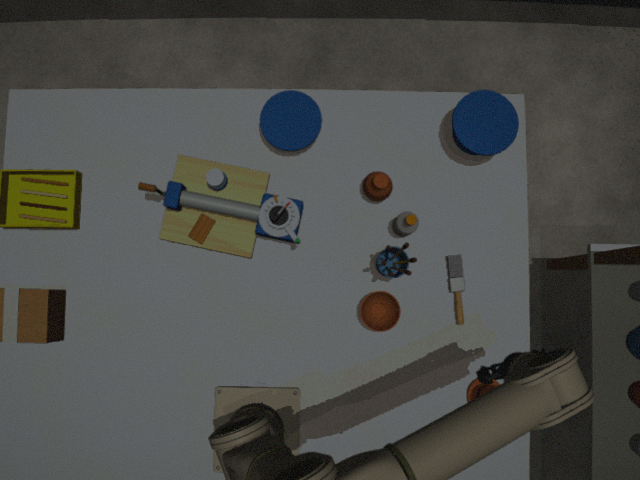

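View pics/scene0.png

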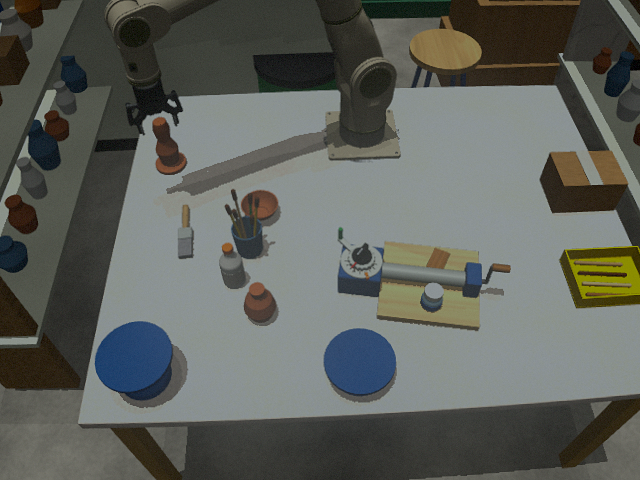

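```bash
python3 - <<'E'
from h import *
c=cam("top"); s=cam("scene")
a=cv2.resize(c["color"][175:265,230:320],(400,400),interpolation=cv2.INTER_CUBIC)
b=cv2.resize(s["color"][220:310,320:410],(400,400),interpolation=cv2.INTER_CUBIC)
cv2.imwrite("pics/crop0.png",np.hstack([a,b])[:,:,::-1])
for n,k in(("top",c),("scene",s)):
    print(n,blobs(k,(40,60,30),(90,255,255),6)[0]); print(blobs(k,(0,130,120),(20,255,255),4)[0])
print("axis guess",plane(c,[(279,213)],.134),plane(c,[(297,240)],.135))
print("others",plane(c,[(393,262)],.1),plane(c,[(404,223)],.15),plane(c,[(480,380)],.1),plane(c,[(380,311)],.04))
for x in ((393,262),(480,380),(404,218),(470,390)): print(deproj(c,[x]))
E
```

```text
top [([295, 238, 5, 6, 21], [297.0, 240.3])]
[]
scene [([361, 0, 90, 18, 655], [410.4, 6.7]), ([369, 4, 6, 5, 13], [371.4, 5.9]), ([376, 5, 9, 12, 39], [379.9, 9.8]), ([363, 6, 6, 5, 13], [365.2, 7.7]), ([367, 8, 9, 6, 16], [371.9, 10.7]), ([368, 13, 8, 5, 15], [371.2, 14.8]), ([432, 12, 6, 5, 11], [434.2, 14.2]), ([257, 75, 81, 17, 445], [292.0, 86.4]), ([377, 75, 6, 4, 8], [379.4, 76.5]), ([249, 205, 3, 10, 13], [250.1, 209.8]), ([339, 227, 4, 8, 18], [340.1, 230.4]), ([339, 236, 3, 3, 6], [339.8, 237.2])]
[([448, 29, 5, 1, 5], [450.0, 29.0]), ([153, 118, 12, 7, 55], [158.5, 121.2]), ([554, 158, 6, 4, 8], [556.5, 159.8]), ([606, 158, 10, 4, 22], [610.5, 159.4]), ([158, 162, 26, 10, 74], [170.3, 168.2]), ([595, 163, 18, 7, 50], [603.5, 164.8]), ([558, 168, 2, 3, 4], [558.2, 169.0]), ([597, 168, 8, 4, 13], [600.8, 169.4]), ([609, 169, 13, 5, 35], [616.2, 170.7]), ([604, 172, 22, 9, 74], [614.9, 176.5]), ([600, 174, 5, 9, 19], [602.7, 177.4]), ([575, 176, 6, 3, 8], [577.8, 177.4]), ([608, 182, 12, 2, 16], [613.4, 182.8]), ([623, 182, 4, 2, 5], [624.4, 182.2]), ([260, 204, 7, 3, 10], [262.7, 205.0]), ([258, 208, 10, 9, 70], [262.0, 212.2]), ([222, 243, 10, 8, 63], [226.7, 246.7]), ([435, 258, 2, 4, 4], [435.2, 259.5]), ([436, 260, 6, 8, 12], [438.7, 263.7]), ([352, 263, 4, 4, 4], [353.5, 264.5]), ([365, 273, 3, 3, 7], [366.0, 274.0]), ([250, 283, 14, 12, 88], [256.0, 288.1])]
axis guess [[ 0.57490723 -0.05821775  0.134     ]] [[ 0.50640459 -0.1051885   0.135     ]]
others [[ 0.4560107  -0.35397957  0.1       ]] [[ 0.55196891 -0.37459066  0.15      ]] [[ 0.15452973 -0.58106569  0.1       ]] [[ 0.32793389 -0.32813652  0.04      ]]
[[ 0.46044226 -0.36481831  0.02353531]]
[[ 0.18233934 -0.52182299  0.3065535 ]]
[[ 0.56875165 -0.37955534  0.11906804]]
[[ 0.11415301 -0.5814296   0.00222912]]
```

View pics/crop0.png

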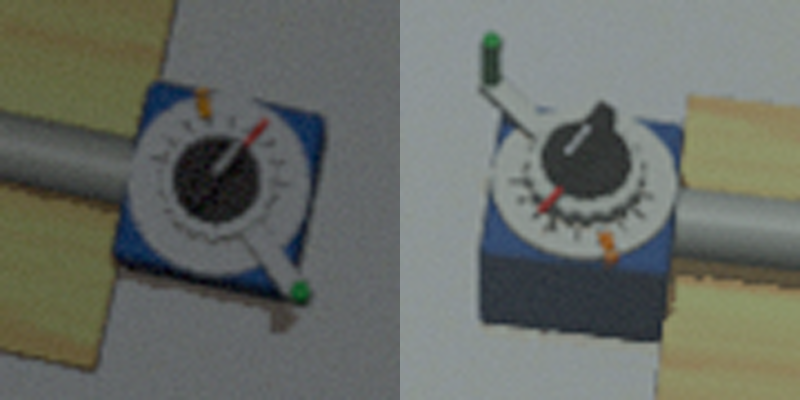

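```bash
cat >> h.py <<'E'
def rel(P,yawy,o=None):
    "delta_pos and turn z taking the present pose to TCP P, pointing down, tool y at world yaw yawy"
    o=o or get_obs(); R=Rn.from_quat(o["ee_rot"]).as_matrix()
    y=np.array([np.cos(yawy),np.sin(yawy),0]); z=np.array([0,0,-1.]); G=np.c_[np.cross(y,z),y,z]
    return (R.T@(np.array(P)-o["position"])).round(4), Rn.from_matrix(R.T@G).as_rotvec().round(4)
E
python3 - <<'E'
from h import *
c=cam("wrist"); print(np.array(c["tool_from_camera"]).round(3),c["fx"],c["cx"],c["cy"])
print(rel((.52,-.06,.40),np.radians(49)),rel((.211,-.588,.40),np.radians(-70.2)))
E
```

```text
[[ 0.001 -0.953 -0.304  0.079]
 [ 1.     0.     0.001 -0.001]
 [-0.    -0.304  0.953 -0.133]
 [ 0.     0.     0.     1.   ]] 373.26512244773625 313.0718624399598 236.2432847761939
(array([ 0.4691, -0.3927, -0.1578]), array([-3.0000e-04, -6.0000e-04, -2.0812e+00])) (array([-0.0002, -0.0003, -0.158 ]), array([-0.0006,  0.    , -0.0008]))
```

```bash
python3 - <<'E'
from h import *
print(rel((.54,-.025,.36),np.radians(49)))
E
```

```text
(array([ 0.4998, -0.4189, -0.1178]), array([-3.0000e-04, -6.0000e-04, -2.0812e+00]))
```

The rows are not in the units I measure in: shifts go in shares of 0.8 m and turns go in shares of pi/2 rad. I convert before sending: -0.2 m / 0.8 = -0.25, -0.18 m / 0.8 = -0.225.

Request:
{"api": "move_arm", "payload": {
  "plan": [
    {"delta_pos":[0,0,-0.075]},
    {"delta_pos":[0,0,-0.15]},
    {"delta_pos":[0,0,-0.225]},
    {"delta_pos":[0,0,-0.25]}
  ]
}}

```text
validation failed for argument at $.pl...
```

To row units: 0.36 m / 0.8 = 0.45, -0.12 m / 0.8 = -0.15, -1.44 rad / 1.5708 = -0.9167.

Request:
{"api": "move_arm", "payload": {
  "plan": [
    {"delta_pos":[0,0,-0.075],"turn":[0,0,0],"fingers":0},
    {"delta_pos":[0,0,-0.15],"turn":[0,0,0],"fingers":0},
    {"delta_pos":[0,0,-0.225],"turn":[0,0,0],"fingers":0},
    {"delta_pos":[0.05,-0.0375,-0.25],"turn":[0,0,-0.0955],"fingers":0},
    {"delta_pos":[0.1,-0.075,-0.25],"turn":[0,0,-0.191],"fingers":0},
    {"delta_pos":[0.15,-0.125,-0.25],"turn":[0,0,-0.2865],"fingers":0},
    {"delta_pos":[0.2,-0.1625,-0.25],"turn":[0,0,-0.382],"fingers":0},
    {"delta_pos":[0.25,-0.2063,-0.25],"turn":[0,0,-0.4902],"fingers":0},
    {"delta_pos":[0.3,-0.25,-0.25],"turn":[0,0,-0.5984],"fingers":0},
    {"delta_pos":[0.35,-0.2875,-0.25],"turn":[0,0,-0.7003],"fingers":0},
    {"delta_pos":[0.4,-0.3313,-0.25],"turn":[0,0,-0.8085],"fingers":0},
    {"delta_pos":[0.45,-0.375,-0.25],"turn":[0,0,-0.9167],"fingers":0}
  ]
}}

```text
clock: 1.75
position: [0.4492, -0.1826, 0.4424]
ee_rot: [0.625, 0.78, -0.0, 0.0]
ft_force: [0.5, -1.1, 0.5]
grip_width: 1.0
grasp_force: 0.0
```

```bash
python3 - <<'E'
from h import *
print(rel((.54,-.025,.36),np.radians(49)))
E
```

```text
(array([0.1341, 0.1229, 0.0823]), array([-0.000e+00,  5.000e-04, -6.359e-01]))
```

To row units: 0.134 m / 0.8 = 0.1675, 0.123 m / 0.8 = 0.1538, -0.636 rad / 1.5708 = -0.4049.

Request:
{"api": "move_arm", "payload": {
  "plan": [
    {"delta_pos":[0.0413,0.0375,0.025],"turn":[0,0,-0.1019],"fingers":0},
    {"delta_pos":[0.0838,0.075,0.05],"turn":[0,0,-0.2037],"fingers":0},
    {"delta_pos":[0.125,0.1125,0.075],"turn":[0,0,-0.3056],"fingers":0},
    {"delta_pos":[0.1675,0.1538,0.1025],"turn":[0,0,-0.4049],"fingers":0},
    {"delta_pos":[0.1675,0.1538,0.1025],"turn":[0,0,-0.4049],"fingers":0},
    {"delta_pos":[0.1675,0.1538,0.1025],"turn":[0,0,-0.4049],"fingers":0}
  ]
}}

```text
clock: 2.5
position: [0.5404, -0.0276, 0.3604]
ee_rot: [0.353, 0.936, -0.0, -0.0]
ft_force: [-0.1, 0.0, -0.0]
grip_width: 1.003
grasp_force: 0.0
```

```bash
python3 - <<'E'
from h import *
c=cam("wrist"); save(c,"w1.png"); pickle.dump(c,open("w1.pkl","wb")); print(get_obs()["position"],get_obs()["joint_pos"].round(2))
print(blobs(c,(40,60,30),(90,255,255),30)[0]);print("or",blobs(c,(9,120,90),(25,255,255),30)[0]);print("red",blobs(c,(0,130,90),(6,255,255),30)[0],blobs(c,(173,130,90),(180,255,255),30)[0])
E
```

```text
[ 0.54036647 -0.02816055  0.3607056 ] [ 0.57  0.17 -0.69  1.45  0.11  1.56  0.74]
[([226, 211, 18, 20, 211], [234.7, 220.3]), ([17, 291, 58, 28, 365], [45.3, 303.4])]
or [([412, 40, 46, 76, 2612], [435.6, 77.5]), ([620, 49, 20, 25, 286], [631.3, 61.3]), ([0, 172, 65, 83, 3931], [29.8, 211.9]), ([340, 246, 15, 13, 87], [347.0, 251.7]), ([191, 374, 49, 39, 842], [215.9, 388.3]), ([194, 407, 28, 24, 439], [208.2, 417.2])]
red [] []
```

View pics/w1.png

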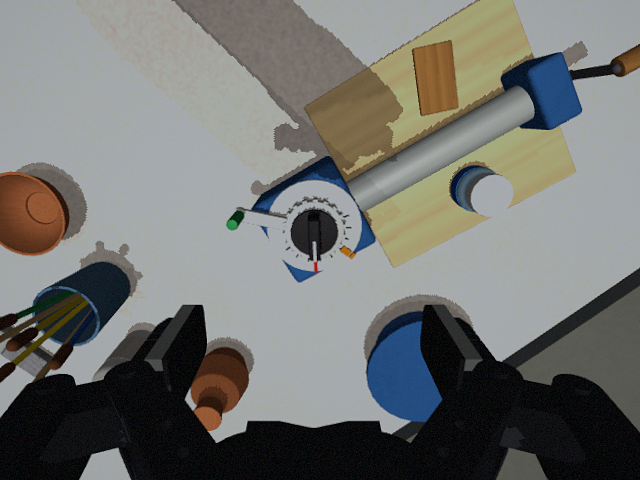

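```bash
python3 - <<'E'
from h import *
c=pickle.load(open("w1.pkl","rb"))
print("knob",plane(c,[(314,230)],.12),"ptr",plane(c,[(315,266)],.104),"mark",plane(c,[(347,251.7)],.087),"handle",plane(c,[(237,215)],.135))
k=plane(c,[(314,230)],.12)[0]
print(rel((k[0],k[1],.25),np.radians(49)))
E
```

```text
knob [[ 0.56708859 -0.04859796  0.12      ]] ptr [[ 0.60321482 -0.07878801  0.104     ]] mark [[ 0.61954891 -0.04371833  0.087     ]] handle [[ 0.5016256 -0.0927145  0.135    ]]
(array([-0.0335,  0.0024,  0.1107]), array([-0.0001,  0.0007, -0.0074]))
```

To row units: 0.111 m / 0.8 = 0.1388, 0.07 m / 0.8 = 0.0875.

Request:
{"api": "move_arm", "payload": {
  "plan": [
    {"delta_pos":[-0.0138,0.0013,0.0438],"turn":[0,0,0],"fingers":0},
    {"delta_pos":[-0.0275,0.0025,0.0875],"turn":[0,0,0],"fingers":0},
    {"delta_pos":[-0.0425,0.0025,0.1388],"turn":[0,0,0],"fingers":0},
    {"delta_pos":[-0.0425,0.0025,0.1388],"turn":[0,0,0],"fingers":0},
    {"delta_pos":[-0.0425,0.0025,0.1388],"turn":[0,0,0],"fingers":0}
  ]
}}

```text
clock: 3.18
position: [0.5676, -0.0483, 0.2514]
ee_rot: [0.353, 0.936, 0.0, 0.001]
ft_force: [-0.3, 1.0, 1.1]
grip_width: 1.0
grasp_force: 0.0
```

```bash
python3 - <<'E'
from h import *
c=cam("wrist"); save(c,"w2.png"); pickle.dump(c,open("w2.pkl","wb")); print(get_obs()["position"])
print(blobs(c,(40,60,30),(90,255,255),30)[0]);print("or",blobs(c,(9,120,90),(25,255,255),30)[0]);print("red",blobs(c,(0,130,70),(7,255,255),30)[0],blobs(c,(173,130,70),(180,255,255),30)[0])
E
```

```text
[ 0.56787312 -0.04801693  0.25173293]
[([184, 201, 29, 27, 469], [198.1, 214.3])]
or [([448, 0, 57, 75, 3608], [476.3, 33.9]), ([347, 249, 20, 18, 169], [356.0, 257.7]), ([200, 419, 16, 21, 82], [208.4, 428.6])]
red [([311, 273, 5, 12, 43], [312.7, 278.7])] []
```

View pics/w2.png

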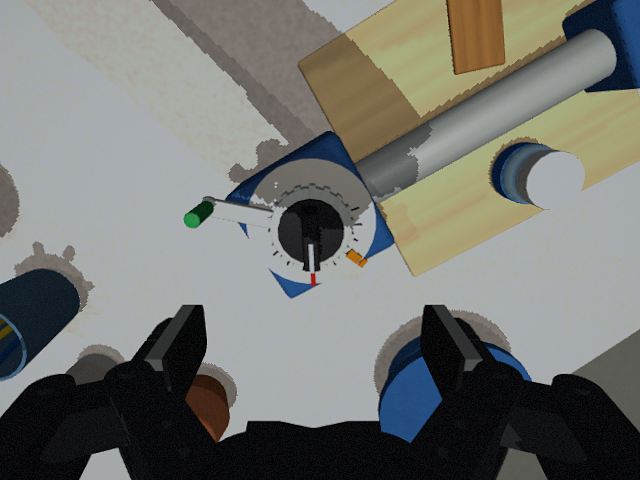

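```bash
cat > m.py <<'E'
from h import *
def fitc(P):
    A=np.c_[2*P[:,:2],np.ones(len(P))]; s=np.linalg.lstsq(A,(P[:,:2]**2).sum(1),rcond=None)[0]; return s[:2],np.sqrt(s[2]+s[:2]@s[:2])
def skirt(c,uv,z=.105):
    g=c["color"].max(2); m=((g<70)*255).astype(np.uint8); 
    n,l=cv2.connectedComponents(m); u,v=map(int,uv); k=l[v,u]; cs,_=cv2.findContours((l==k).astype(np.uint8),cv2.RETR_EXTERNAL,cv2.CHAIN_APPROX_NONE)
    p=max(cs,key=len)[:,0].astype(float); P=plane(c,p,z)
    for i in range(8):
        ce,r=fitc(P); e=abs(np.hypot(*(P[:,:2]-ce).T)-r); P=P[e<max(2*np.median(e),.0006)]
    return ce,r,len(P),len(p)
E
python3 - <<'E'
from m import *
a=pickle.load(open("w1.pkl","rb"));b=pickle.load(open("w2.pkl","rb"))
print(skirt(a,(314,222)),skirt(b,(300,225)))
for z in (.102,.108): print(z,skirt(b,(300,225),z))
print("mark tri",tri(a,(347,251.7),b,(356,257.7)), "mark",plane(a,[(347,251.7)],.087),plane(b,[(356,257.7)],.087))
t=cam("top"); s=cam("scene")
print("handle top tri",tri(a,(237,215),b,(192.5,219)))
# knob bar white line/red pointer in b: red + bar extents
h=cv2.cvtColor(b["color"],cv2.COLOR_RGB2HSV); l=cv2.inRange(h,(0,110,50),(8,255,255))[260:295,295:330]; v,u=np.nonzero(l); print("red",u.mean()+295,v.mean()+260,v.max()+260,u[v>=v.max()-1].mean()+295,plane(b,[(u[v>=v.max()-1].mean()+295,v.max()+260)],.104))
x=plane(b,np.c_[u+295,v+260],.104)[:,:2]; 
print(plane(b,[(u.mean()+295,v.mean()+260)],.104))
g=cv2.cvtColor(b["color"],cv2.COLOR_RGB2GRAY)
cv2.imwrite("pics/c2.png",cv2.resize(b["color"][170:310,170:390],None,fx=3.6,fy=3.6,interpolation=cv2.INTER_CUBIC)[:,:,::-1])
E
```

```text
(array([ 0.57223335, -0.05322214]), np.float64(0.025339613918201245), 105, 177) (array([ 0.57234827, -0.05352594]), np.float64(0.025648955648470955), 151, 250)
0.102 (array([ 0.57302664, -0.0541485 ]), np.float64(0.02592451313988016), 151, 250)
0.108 (array([ 0.5716699 , -0.05290339]), np.float64(0.025373398157059735), 151, 250)
mark tri (array([ 0.61881414, -0.04336109,  0.08918606]), np.float64(2.6779826748625678e-05)) mark [[ 0.61954891 -0.04371833  0.087     ]] [[ 0.61963024 -0.04372843  0.087     ]]
handle top tri (array([ 0.50241131, -0.07992965,  0.18183938]), np.float64(0.0082247737778487))
red 312.6222222222222 278.6 284 313.0 [[ 0.60787572 -0.08221757  0.104     ]]
[[ 0.60403206 -0.07924955  0.104     ]]
```

View pics/c2.png

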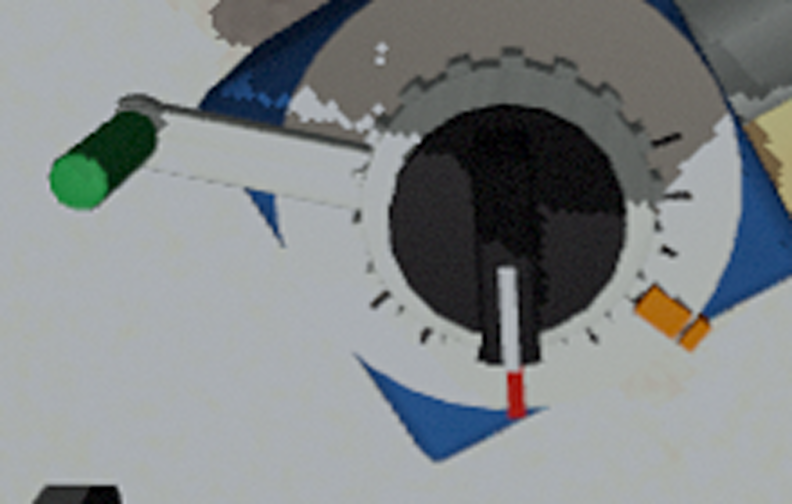

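```bash
python3 - <<'E'
from h import *
b=pickle.load(open("w2.pkl","rb"));a=pickle.load(open("w1.pkl","rb"))
hb=plane(b,[(191.9,220)],.135)[0]; v=hb[:2]-[.572,-.0535]; print(hb,np.hypot(*v),np.degrees(np.arctan2(v[1],v[0])))
print("knob bar end tri: handle",tri(a,(232,224),b,(191.9,220)))
c=cam("wrist")
for n,k,R in(("w1",a,(215,255,200,240)),("w2",b,(180,220,195,235))):
    x0,x1,y0,y1=R; im=k["color"][y0:y1,x0:x1]; h=cv2.cvtColor(im,cv2.COLOR_RGB2HSV); m=cv2.inRange(h,(45,90,105),(90,255,255)); vv,uu=np.nonzero(m); print(n,uu.mean()+x0,vv.mean()+y0,len(uu))
print(rel((.572,-.0535,.122),np.radians(50.8)))
E
```

```text
[ 0.50506105 -0.10363363  0.135     ] 0.08363135530829129 -143.16878767212793
knob bar end tri: handle (array([ 0.50492845, -0.10236672,  0.13742282]), np.float64(0.0005284158332223364))
w1 231.43529411764706 224.49411764705883 85
w2 191.33333333333334 220.21311475409837 183
(array([-0.0066, -0.0016,  0.1291]), array([ 0.0012,  0.0023, -0.0366]))
```

To row units: 0.128 m / 0.8 = 0.16, 0.115 m / 0.8 = 0.1438, -0.037 rad / 1.5708 = -0.0236.

Request:
{"api": "move_arm", "payload": {
  "plan": [
    {"delta_pos":[-0.0088,-0.0013,0.0375],"turn":[0,0,-0.0236],"fingers":0.4},
    {"delta_pos":[-0.0088,-0.0013,0.075],"turn":[0,0,-0.0236],"fingers":0.4},
    {"delta_pos":[-0.0088,-0.0013,0.1125],"turn":[0,0,-0.0236],"fingers":0.4},
    {"delta_pos":[-0.0088,-0.0013,0.1438],"turn":[0,0,-0.0236],"fingers":0.4},
    {"delta_pos":[-0.0088,-0.0013,0.16],"turn":[0,0,-0.0236],"fingers":0.4},
    {"delta_pos":[-0.0088,-0.0013,0.16],"turn":[0,0,-0.0236],"fingers":0.4},
    {"delta_pos":[-0.0088,-0.0013,0.16],"turn":[0,0,-0.0236],"fingers":0.4}
  ],
  "force": 25
}}

```text
clock: 4.25
position: [0.5726, -0.0534, 0.1226]
ee_rot: [0.335, 0.942, 0.0, 0.001]
ft_force: [-0.7, 0.1, -0.5]
grip_width: 0.6
grasp_force: 0.0
```

Request:
{"api": "move_arm", "payload": {
  "plan": [
    {"delta_pos":[0,0,0],"turn":[0,0,0],"fingers":0.7},
    {"delta_pos":[0,0,0],"turn":[0,0,0],"fingers":0.9},
    {"delta_pos":[0,0,0],"turn":[0,0,0],"fingers":1},
    {"delta_pos":[0,0,0],"turn":[0,0,0],"fingers":1},
    {"delta_pos":[0,0,0],"turn":[0,0,0],"fingers":1},
    {"delta_pos":[0,0,0],"turn":[0,0,0],"fingers":1}
  ]
}}

```text
clock: 5.0
position: [0.5717, -0.0541, 0.1219]
ee_rot: [0.336, 0.942, -0.001, 0.0]
ft_force: [-4.4, -2.4, 6.1]
grip_width: 0.134
grasp_force: 29.3
```

To row units: -0.001 m / 0.8 = -0.0013, -0.89 rad / 1.5708 = -0.5666.

Request:
{"api": "move_arm", "payload": {
  "plan": [
    {"delta_pos":[0,0,-0.0013],"turn":[0,0,-0.0828],"fingers":1},
    {"delta_pos":[0,0,-0.0013],"turn":[0,0,-0.1655],"fingers":1},
    {"delta_pos":[0,0,-0.0013],"turn":[0,0,-0.2483],"fingers":1},
    {"delta_pos":[0,0,-0.0013],"turn":[0,0,-0.331],"fingers":1},
    {"delta_pos":[0,0,-0.0013],"turn":[0,0,-0.4138],"fingers":1},
    {"delta_pos":[0,0,-0.0013],"turn":[0,0,-0.4966],"fingers":1},
    {"delta_pos":[0,0,-0.0013],"turn":[0,0,-0.5666],"fingers":1},
    {"delta_pos":[0,0,-0.0013],"turn":[0,0,-0.5666],"fingers":1},
    {"delta_pos":[0,0,-0.0013],"turn":[0,0,-0.5666],"fingers":1}
  ]
}}

```text
clock: 6.12
position: [0.5715, -0.0544, 0.122]
ee_rot: [-0.101, 0.995, -0.0, -0.0]
ft_force: [-0.2, -4.8, -3.9]
grip_width: 0.136
grasp_force: 28.0
```

```bash
python3 - <<'E'
from h import *
o=get_obs(); y=Rn.from_quat(o["ee_rot"]).as_matrix()[:,1]; print(np.degrees(np.arctan2(y[1],y[0])),o["joint_pos"].round(2),o["ft_force"],o["torque"])
E
```

```text
101.63057240837456 [ 0.66  0.44 -0.8   1.71  0.34  1.14  1.54] [-0.16634407 -4.75414355 -3.85845678] [-0.89300146  0.14436723 -0.0128802 ]
```

Turned to a 101.6° jaw line, so the pointer should be at 11.6°. Now release, lift and look.

To row units: -0.13 m / 0.8 = -0.1625, -0.08 m / 0.8 = -0.1.

Request:
{"api": "move_arm", "payload": {
  "plan": [
    {"delta_pos":[0,0,0],"turn":[0,0,0],"fingers":0.6},
    {"delta_pos":[0,0,0],"turn":[0,0,0],"fingers":0.5},
    {"delta_pos":[0,0,0],"turn":[0,0,0],"fingers":0.5},
    {"delta_pos":[0,0,-0.0375],"turn":[0,0,0],"fingers":0.5},
    {"delta_pos":[0,0,-0.1],"turn":[0,0,0],"fingers":0.5},
    {"delta_pos":[0,0,-0.1625],"turn":[0,0,0],"fingers":0.5},
    {"delta_pos":[0,0,-0.1625],"turn":[0,0,0],"fingers":0.5},
    {"delta_pos":[0,0,-0.1625],"turn":[0,0,0],"fingers":0.5}
  ]
}}

```text
clock: 7.12
position: [0.5718, -0.0534, 0.252]
ee_rot: [-0.103, 0.995, -0.0, -0.0]
ft_force: [-0.8, -0.4, 0.1]
grip_width: 0.501
grasp_force: 0.0
```

```bash
python3 - <<'E'
from h import *
b=cam("wrist"); pickle.dump(b,open("w3.pkl","wb")); print(get_obs()["position"])
cv2.imwrite("pics/c3.png",cv2.resize(b["color"][150:350,160:460],None,fx=2.6,fy=2.6,interpolation=cv2.INTER_CUBIC)[:,:,::-1])
print("green",blobs(b,(45,90,105),(90,255,255),30)[0])
print("or",blobs(b,(9,120,60),(25,255,255),20)[0]);print("red",blobs(b,(0,110,50),(8,255,255),15)[0])
E
```

```text
[ 0.57142779 -0.05347735  0.25131223]
green [([248, 111, 17, 19, 238], [255.8, 120.1])]
or [([486, 174, 86, 83, 3284], [529.0, 215.6]), ([0, 200, 75, 85, 4868], [32.7, 242.3]), ([307, 262, 10, 19, 94], [310.7, 272.1])]
red [([309, 264, 6, 14, 65], [311.8, 270.5])]
```

View pics/c3.png

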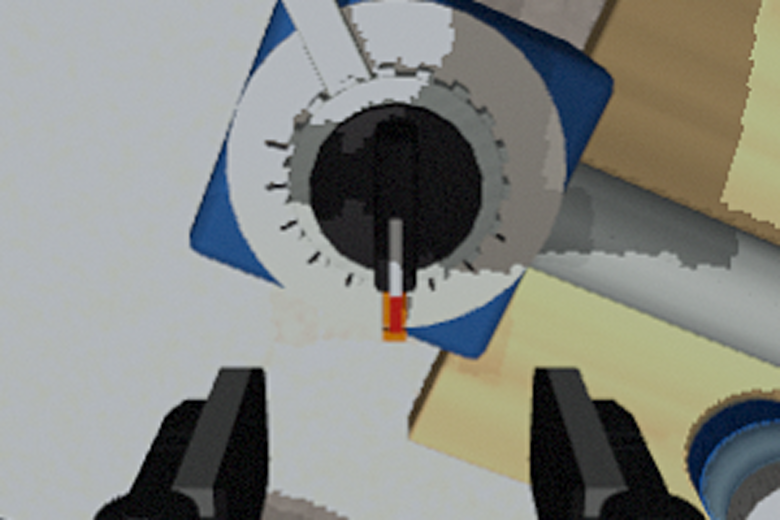

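```bash
python3 - <<'E'
from h import *
b=pickle.load(open("w3.pkl","rb")); P=plane(b,[(255.8,120.1)],.135)[0]; print(P)
ax=np.array([.572,-.0535]); v=P[:2]-ax; th=np.arctan2(v[1],v[0]); print(np.hypot(*v),np.degrees(th))
r=np.array([np.cos(th),np.sin(th)]); p=np.array([np.sin(th),-np.cos(th)]); S=ax+.084*r-.032*p
print(S,rel((*S,.25),th-np.pi),rel((*S,.116),th-np.pi))
m=plane(b,[(310.7,274)],.087)[0][:2]-ax; q=plane(b,[(311.8,276)],.104)[0][:2]-ax; print(np.degrees(np.arctan2(m[1],m[0])),np.degrees(np.arctan2(q[1],q[0])))
E
```

```text
[ 0.50488474 -0.10381446  0.135     ]
0.08388088262437039 -143.1421164546505
[ 0.52398406 -0.12948993] (array([ 0.062 , -0.0647,  0.0014]), array([-5.0000e-04, -1.3000e-03,  1.1336e+00])) (array([ 0.0618, -0.0647,  0.1354]), array([-5.0000e-04, -1.3000e-03,  1.1336e+00]))
10.938335622526234 12.100228296711661
```

To row units: 0.135 m / 0.8 = 0.1688, 0.062 m / 0.8 = 0.0775, 1.134 rad / 1.5708 = 0.7219.

Request:
{"api": "move_arm", "payload": {
  "plan": [
    {"delta_pos":[0.0188,-0.02,0],"turn":[0,0,0.1019],"fingers":0.9},
    {"delta_pos":[0.0375,-0.04,0],"turn":[0,0,0.2101],"fingers":1},
    {"delta_pos":[0.0563,-0.06,0],"turn":[0,0,0.3183],"fingers":1},
    {"delta_pos":[0.0775,-0.0813,0],"turn":[0,0,0.4265],"fingers":1},
    {"delta_pos":[0.0775,-0.0813,0.025],"turn":[0,0,0.5348],"fingers":1},
    {"delta_pos":[0.0775,-0.0813,0.05],"turn":[0,0,0.6366],"fingers":1},
    {"delta_pos":[0.0775,-0.0813,0.0875],"turn":[0,0,0.7219],"fingers":1},
    {"delta_pos":[0.0775,-0.0813,0.125],"turn":[0,0,0.7219],"fingers":1},
    {"delta_pos":[0.0775,-0.0813,0.1563],"turn":[0,0,0.7219],"fingers":1},
    {"delta_pos":[0.0775,-0.0813,0.1688],"turn":[0,0,0.7219],"fingers":1},
    {"delta_pos":[0.0775,-0.0813,0.1688],"turn":[0,0,0.7219],"fingers":1},
    {"delta_pos":[0.0775,-0.0813,0.1688],"turn":[0,0,0.7219],"fingers":1}
  ]
}}

```text
clock: 8.68
position: [0.525, -0.1298, 0.1182]
ee_rot: [0.447, 0.894, 0.0, 0.001]
ft_force: [-0.1, -0.1, 0.0]
grip_width: 0.001
grasp_force: 0.0
```

```bash
python3 - <<'E'
from h import *
o=get_obs(); R=Rn.from_quat(o["ee_rot"]).as_matrix(); x=R[:,0]
print("axis in tool",R.T@(np.array([.572,-.0535,.116])-o["position"]),o["joint_pos"].round(2),o["ft_force"],o["grip_width"])
E
```

```text
axis in tool [0.03289077 0.0833506  0.0021783 ] [ 0.72  0.32 -0.65  1.8   0.22  1.08  0.63] [-0.13140372 -0.13757052  0.0407935 ] 0.0006700366264768905
```

To row units: 0.016 m / 0.8 = 0.02, 0.012 m / 0.8 = 0.015.

Request:
{"api": "move_arm", "payload": {
  "plan": [
    {"delta_pos":[0.005,0,0],"turn":[0,0,0],"fingers":1},
    {"delta_pos":[0.01,0,0],"turn":[0,0,0],"fingers":1},
    {"delta_pos":[0.015,0,0],"turn":[0,0,0],"fingers":1},
    {"delta_pos":[0.02,0,0],"turn":[0,0,0],"fingers":1},
    {"delta_pos":[0.02,0,0],"turn":[0,0,0],"fingers":1},
    {"delta_pos":[0.02,0,0],"turn":[0,0,0],"fingers":1}
  ]
}}

```text
clock: 9.43
position: [0.5149, -0.1169, 0.1173]
ee_rot: [0.447, 0.894, 0.0, -0.0]
ft_force: [0.3, 0.1, -0.0]
grip_width: 0.006
grasp_force: 0.0
```

To row units: 0.017 m / 0.8 = 0.0213, 0.0127 m / 0.8 = 0.0159, 0.2 rad / 1.5708 = 0.1273.

Request:
{"api": "move_arm", "payload": {
  "plan": [
    {"delta_pos":[0.0053,-0.0009,0],"turn":[0,0,0.0318],"fingers":1},
    {"delta_pos":[0.0106,-0.0016,0],"turn":[0,0,0.0637],"fingers":1},
    {"delta_pos":[0.0159,-0.002,0],"turn":[0,0,0.0955],"fingers":1},
    {"delta_pos":[0.0213,-0.0021,0],"turn":[0,0,0.1273],"fingers":1},
    {"delta_pos":[0.0213,-0.0021,0],"turn":[0,0,0.1273],"fingers":1},
    {"delta_pos":[0.0213,-0.0021,0],"turn":[0,0,0.1273],"fingers":1}
  ]
}}

```text
clock: 10.18
position: [0.5035, -0.1044, 0.1173]
ee_rot: [0.534, 0.845, 0.0, -0.0]
ft_force: [-0.2, -0.5, 0.4]
grip_width: 0.0
grasp_force: 0.3
```

```bash
cat > chk.py <<'E'
from h import *
o=get_obs(); R=Rn.from_quat(o["ee_rot"]).as_matrix(); print("tcp",o["position"],"axis in tool",(R.T@(np.array([.572,-.0535,.116])-o["position"])).round(4),"F tool",(R.T@o["ft_force"]).round(1))
for n in ("wrist","scene","top"):
    c=cam(n); 
    for s,ce in blobs(c,(40,60,30),(90,255,255),8)[0]:
        P=plane(c,[ce],.125)[0]; 
        if np.hypot(*(P[:2]-[.572,-.0535]))<.1: v=P[:2]-[.572,-.0535]; print(n,s,ce,P,np.degrees(np.arctan2(v[1],v[0])),np.hypot(*v), "peg in tool",(R.T@(P-o["position"])).round(4))
E
python3 chk.py
```

```text
tcp [ 0.50346093 -0.10438506  0.11733998] axis in tool [0.0165 0.0838 0.0013] F tool [-0.4 -0.4 -0.4]
wrist [294, 251, 35, 68, 1893] [311.1, 286.0] [ 0.49509461 -0.08670063  0.125     ] -156.6497865429922 0.08376587055954587 peg in tool [ 0.0196  0.     -0.0077]
```

To row units: 0.017 m / 0.8 = 0.0213, 0.0127 m / 0.8 = 0.0159, 0.2 rad / 1.5708 = 0.1273.

Request:
{"api": "move_arm", "payload": {
  "plan": [
    {"delta_pos":[0.0053,-0.0009,0],"turn":[0,0,0.0318],"fingers":1},
    {"delta_pos":[0.0106,-0.0016,0],"turn":[0,0,0.0637],"fingers":1},
    {"delta_pos":[0.0159,-0.002,0],"turn":[0,0,0.0955],"fingers":1},
    {"delta_pos":[0.0213,-0.0021,0],"turn":[0,0,0.1273],"fingers":1}
  ]
}}

```text
clock: 10.82
position: [0.4948, -0.0902, 0.1174]
ee_rot: [0.617, 0.787, 0.0, 0.0]
ft_force: [2.8, -2.2, -0.9]
grip_width: 0.0
grasp_force: 1.5
```

```bash
python3 chk.py
```

```text
tcp [ 0.4948304  -0.09017719  0.1173809 ] axis in tool [0.0172 0.0837 0.0014] F tool [-2.8  2.2  0.9]
wrist [294, 251, 35, 69, 1901] [311.2, 286.2] [ 0.49001698 -0.07117685  0.125     ] -167.83239044339945 0.08386707597439079 peg in tool [ 0.0196 -0.0001 -0.0076]
```

To row units: 0.017 m / 0.8 = 0.0213, 0.0127 m / 0.8 = 0.0159, 0.2 rad / 1.5708 = 0.1273.

Request:
{"api": "move_arm", "payload": {
  "plan": [
    {"delta_pos":[0.0053,-0.0009,0],"turn":[0,0,0.0318],"fingers":1},
    {"delta_pos":[0.0106,-0.0016,0],"turn":[0,0,0.0637],"fingers":1},
    {"delta_pos":[0.0159,-0.002,0],"turn":[0,0,0.0955],"fingers":1},
    {"delta_pos":[0.0213,-0.0021,0],"turn":[0,0,0.1273],"fingers":1}
  ]
}}

```text
clock: 11.48
position: [0.489, -0.0742, 0.1174]
ee_rot: [0.692, 0.722, -0.0, 0.0]
ft_force: [2.4, -3.1, -0.4]
grip_width: 0.0
grasp_force: 1.5
```

To row units: 0.017 m / 0.8 = 0.0213, 0.0127 m / 0.8 = 0.0159, 0.2 rad / 1.5708 = 0.1273.

Request:
{"api": "move_arm", "payload": {
  "plan": [
    {"delta_pos":[0.0053,-0.0009,0],"turn":[0,0,0.0318],"fingers":1},
    {"delta_pos":[0.0106,-0.0016,0],"turn":[0,0,0.0637],"fingers":1},
    {"delta_pos":[0.0159,-0.002,0],"turn":[0,0,0.0955],"fingers":1},
    {"delta_pos":[0.0213,-0.0021,0],"turn":[0,0,0.1273],"fingers":1}
  ]
}}

```text
clock: 11.98
position: [0.4865, -0.0574, 0.1173]
ee_rot: [0.761, 0.649, -0.0, 0.0]
ft_force: [2.1, -3.4, 0.0]
grip_width: -0.003
grasp_force: 1.5
```

To row units: 0.017 m / 0.8 = 0.0213, 0.0127 m / 0.8 = 0.0159, 0.2 rad / 1.5708 = 0.1273.

Request:
{"api": "move_arm", "payload": {
  "plan": [
    {"delta_pos":[0.0053,-0.0009,0],"turn":[0,0,0.0318],"fingers":1},
    {"delta_pos":[0.0106,-0.0016,0],"turn":[0,0,0.0637],"fingers":1},
    {"delta_pos":[0.0159,-0.002,0],"turn":[0,0,0.0955],"fingers":1},
    {"delta_pos":[0.0213,-0.0021,0],"turn":[0,0,0.1273],"fingers":1}
  ]
}}

```text
clock: 12.48
position: [0.4875, -0.0404, 0.1173]
ee_rot: [0.822, 0.57, -0.0, 0.0]
ft_force: [1.9, -3.6, 0.9]
grip_width: 0.002
grasp_force: 1.5
```

To row units: 0.017 m / 0.8 = 0.0213, 0.0127 m / 0.8 = 0.0159, 0.2 rad / 1.5708 = 0.1273.

Request:
{"api": "move_arm", "payload": {
  "plan": [
    {"delta_pos":[0.0053,-0.0009,0],"turn":[0,0,0.0318],"fingers":1},
    {"delta_pos":[0.0106,-0.0016,0],"turn":[0,0,0.0637],"fingers":1},
    {"delta_pos":[0.0159,-0.002,0],"turn":[0,0,0.0955],"fingers":1},
    {"delta_pos":[0.0213,-0.0021,0],"turn":[0,0,0.1273],"fingers":1}
  ]
}}

```text
clock: 12.98
position: [0.4917, -0.024, 0.1173]
ee_rot: [0.874, 0.485, -0.0, 0.0]
ft_force: [0.1, -3.5, 1.1]
grip_width: -0.004
grasp_force: 1.5
```

To row units: 0.017 m / 0.8 = 0.0213, 0.0127 m / 0.8 = 0.0159, 0.05 rad / 1.5708 = 0.0318.

Request:
{"api": "move_arm", "payload": {
  "plan": [
    {"delta_pos":[0.0053,-0.0009,0],"turn":[0,0,0.0318],"fingers":1},
    {"delta_pos":[0.0106,-0.0016,0],"turn":[0,0,0.0637],"fingers":1},
    {"delta_pos":[0.0159,-0.002,0],"turn":[0,0,0.0955],"fingers":1},
    {"delta_pos":[0.0213,-0.0021,0],"turn":[0,0,0.1273],"fingers":1}
  ]
}}

```text
clock: 13.48
position: [0.499, -0.0086, 0.1172]
ee_rot: [0.919, 0.395, -0.001, 0.0]
ft_force: [0.0, -3.0, 1.1]
grip_width: -0.001
grasp_force: 1.5
```

```bash
python3 chk.py
```

```text
tcp [ 0.49904343 -0.00864381  0.11721575] axis in tool [0.0176 0.0838 0.0012] F tool [-2.2  2.1 -1.1]
wrist [297, 251, 35, 69, 1903] [313.8, 286.6] [0.51217809 0.00571995 0.125     ] 135.28972699294494 0.08417638644827082 peg in tool [ 0.0195 -0.0003 -0.0078]
scene [381, 228, 4, 12, 21] [382.3, 232.0] [0.51573657 0.00491802 0.125     ] 133.92367716311207 0.08110633737601032 peg in tool [ 0.0213  0.0028 -0.0078]
```

To row units: 0.017 m / 0.8 = 0.0213, 0.0127 m / 0.8 = 0.0159, 0.2 rad / 1.5708 = 0.1273.

Request:
{"api": "move_arm", "payload": {
  "plan": [
    {"delta_pos":[0.0053,-0.0009,0],"turn":[0,0,0.0318],"fingers":1},
    {"delta_pos":[0.0106,-0.0016,0],"turn":[0,0,0.0637],"fingers":1},
    {"delta_pos":[0.0159,-0.002,0],"turn":[0,0,0.0955],"fingers":1},
    {"delta_pos":[0.0213,-0.0021,0],"turn":[0,0,0.1273],"fingers":1}
  ]
}}

```text
clock: 14.12
position: [0.5091, 0.0051, 0.1171]
ee_rot: [0.953, 0.302, -0.001, 0.0]
ft_force: [-3.4, -3.6, 1.8]
grip_width: 0.008
grasp_force: 2.1
```

To row units: 0.0085 m / 0.8 = 0.0106, 0.0056 m / 0.8 = 0.007, 0.1 rad / 1.5708 = 0.0637.

Request:
{"api": "move_arm", "payload": {
  "plan": [
    {"delta_pos":[0.0035,-0.0006,0],"turn":[0,0,0.021],"fingers":1},
    {"delta_pos":[0.007,-0.0011,0],"turn":[0,0,0.042],"fingers":1},
    {"delta_pos":[0.0106,-0.0016,0],"turn":[0,0,0.0637],"fingers":1}
  ]
}}

```text
clock: 14.5
position: [0.515, 0.0108, 0.117]
ee_rot: [0.967, 0.254, -0.001, 0.0]
ft_force: [-5.0, -4.1, 4.6]
grip_width: 0.001
grasp_force: 3.3
```

To row units: 0.006 m / 0.8 = 0.0075, -0.001 m / 0.8 = -0.0013, 0.07 rad / 1.5708 = 0.0446.

Request:
{"api": "move_arm", "payload": {
  "plan": [
    {"delta_pos":[0.0038,-0.0006,0],"turn":[0,0,0.0223],"fingers":1},
    {"delta_pos":[0.0075,-0.0013,0],"turn":[0,0,0.0446],"fingers":1},
    {"delta_pos":[0.0075,-0.0013,0],"turn":[0,0,0.0446],"fingers":1}
  ]
}}

```text
clock: 14.88
position: [0.5197, 0.0147, 0.117]
ee_rot: [0.975, 0.22, -0.001, 0.0]
ft_force: [-4.0, -2.9, 4.8]
grip_width: 0.003
grasp_force: 3.1
```

To row units: 0.005 m / 0.8 = 0.0063, 0.0025 m / 0.8 = 0.0031, 0.06 rad / 1.5708 = 0.0382.

Request:
{"api": "move_arm", "payload": {
  "plan": [
    {"delta_pos":[0.0031,-0.0006,0],"turn":[0,0,0.0191],"fingers":1},
    {"delta_pos":[0.0063,-0.001,0],"turn":[0,0,0.0382],"fingers":1}
  ]
}}

```text
clock: 15.12
position: [0.5233, 0.0174, 0.117]
ee_rot: [0.982, 0.191, -0.002, 0.0]
ft_force: [-9.6, -3.9, 7.2]
grip_width: 0.001
grasp_force: 4.9
```

To row units: 0.003 m / 0.8 = 0.0038, 0.0015 m / 0.8 = 0.0019, 0.036 rad / 1.5708 = 0.0229.

Request:
{"api": "move_arm", "payload": {
  "plan": [
    {"delta_pos":[0.0019,-0.0004,0],"turn":[0,0,0.0115],"fingers":1},
    {"delta_pos":[0.0038,-0.0006,0],"turn":[0,0,0.0229],"fingers":1}
  ]
}}

```text
clock: 15.38
position: [0.5257, 0.019, 0.117]
ee_rot: [0.985, 0.173, -0.002, 0.0]
ft_force: [-9.8, -4.0, 8.4]
grip_width: -0.001
grasp_force: 5.3
```

To row units: 0.002 m / 0.8 = 0.0025, 0.001 m / 0.8 = 0.0013, 0.024 rad / 1.5708 = 0.0153.

Request:
{"api": "move_arm", "payload": {
  "plan": [
    {"delta_pos":[0.0013,-0.0003,0],"turn":[0,0,0.0076],"fingers":1},
    {"delta_pos":[0.0025,-0.0004,0],"turn":[0,0,0.0153],"fingers":1}
  ]
}}

```text
clock: 15.62
position: [0.5274, 0.02, 0.117]
ee_rot: [0.987, 0.162, -0.002, 0.0]
ft_force: [-9.5, -4.8, 7.7]
grip_width: -0.001
grasp_force: 5.6
```

To row units: 0.002 m / 0.8 = 0.0025, 0.001 m / 0.8 = 0.0013, 0.024 rad / 1.5708 = 0.0153.

Request:
{"api": "move_arm", "payload": {
  "plan": [
    {"delta_pos":[0.0013,-0.0003,0],"turn":[0,0,0.0076],"fingers":1},
    {"delta_pos":[0.0025,-0.0004,0],"turn":[0,0,0.0153],"fingers":1}
  ]
}}

```text
clock: 15.88
position: [0.529, 0.021, 0.117]
ee_rot: [0.989, 0.15, -0.002, 0.0]
ft_force: [-11.1, -3.7, 9.7]
grip_width: -0.0
grasp_force: 5.9
```

To row units: 0.0015 m / 0.8 = 0.0019, 0.0007 m / 0.8 = 0.0009, 0.018 rad / 1.5708 = 0.0115.

Request:
{"api": "move_arm", "payload": {
  "plan": [
    {"delta_pos":[0.0009,-0.0001,0],"turn":[0,0,0.0051],"fingers":1},
    {"delta_pos":[0.0019,-0.0003,0],"turn":[0,0,0.0115],"fingers":1}
  ]
}}

```text
clock: 16.12
position: [0.5302, 0.0217, 0.117]
ee_rot: [0.99, 0.141, -0.003, 0.0]
ft_force: [-12.9, -3.3, 10.3]
grip_width: 0.002
grasp_force: 6.7
```

To row units: 0.001 m / 0.8 = 0.0013, 0.0005 m / 0.8 = 0.0006, 0.012 rad / 1.5708 = 0.0076.

Request:
{"api": "move_arm", "payload": {
  "plan": [
    {"delta_pos":[0.0006,-0.0001,0],"turn":[0,0,0.0038],"fingers":1},
    {"delta_pos":[0.0013,-0.0001,0],"turn":[0,0,0.0076],"fingers":1},
    {"delta_pos":[0.0013,-0.0001,0],"turn":[0,0,0.0076],"fingers":1}
  ]
}}

```text
clock: 16.5
position: [0.5309, 0.0221, 0.1169]
ee_rot: [0.991, 0.135, -0.003, 0.0]
ft_force: [-13.2, -3.7, 10.4]
grip_width: -0.001
grasp_force: 7.0
```

To row units: 0.001 m / 0.8 = 0.0013, 0.0005 m / 0.8 = 0.0006, 0.012 rad / 1.5708 = 0.0076.

Request:
{"api": "move_arm", "payload": {
  "plan": [
    {"delta_pos":[0.0006,-0.0001,0],"turn":[0,0,0.0038],"fingers":1},
    {"delta_pos":[0.0013,-0.0001,0],"turn":[0,0,0.0076],"fingers":1},
    {"delta_pos":[0.0013,-0.0001,0],"turn":[0,0,0.0076],"fingers":1}
  ]
}}

```text
clock: 16.88
position: [0.5316, 0.0225, 0.1169]
ee_rot: [0.992, 0.129, -0.003, 0.0]
ft_force: [-14.4, -3.7, 10.9]
grip_width: -0.0
grasp_force: 7.6
```

To row units: 0.001 m / 0.8 = 0.0013, 0.0005 m / 0.8 = 0.0006, 0.012 rad / 1.5708 = 0.0076.

Request:
{"api": "move_arm", "payload": {
  "plan": [
    {"delta_pos":[0.0006,-0.0001,0],"turn":[0,0,0.0038],"fingers":1},
    {"delta_pos":[0.0013,-0.0001,0],"turn":[0,0,0.0076],"fingers":1},
    {"delta_pos":[0.0013,-0.0001,0],"turn":[0,0,0.0076],"fingers":1}
  ]
}}

```text
clock: 17.25
position: [0.5323, 0.023, 0.1169]
ee_rot: [0.992, 0.123, -0.003, 0.0]
ft_force: [-16.7, -3.0, 12.3]
grip_width: -0.002
grasp_force: 8.2
```

```bash
python3 chk.py
```

```text
tcp [0.53232937 0.02297202 0.11690025] axis in tool [0.0198 0.0839 0.0007] F tool [-17.   -1.1 -12.2]
wrist [298, 251, 35, 69, 1925] [314.8, 286.4] [0.55091611 0.02809839 0.125     ] 104.48756999593692 0.08427827462457792 peg in tool [ 0.0192 -0.0004 -0.0082]
scene [390, 238, 5, 13, 39] [392.2, 243.7] [0.55508772 0.02595379 0.125     ] 102.01645818636922 0.08123380013747387 peg in tool [ 0.0227  0.0027 -0.0082]
```

To row units: -0.17 m / 0.8 = -0.2125, -0.14 m / 0.8 = -0.175.

Request:
{"api": "move_arm", "payload": {
  "plan": [
    {"delta_pos":[-0.005,0,0],"turn":[0,0,0],"fingers":1},
    {"delta_pos":[-0.015,0,0],"turn":[0,0,0],"fingers":1},
    {"delta_pos":[-0.0313,0,0],"turn":[0,0,0],"fingers":1},
    {"delta_pos":[-0.0313,0,0],"turn":[0,0,0],"fingers":1},
    {"delta_pos":[-0.0313,0,-0.05],"turn":[0,0,0],"fingers":1},
    {"delta_pos":[-0.0313,0,-0.1125],"turn":[0,0,0],"fingers":1},
    {"delta_pos":[-0.0313,0.0375,-0.175],"turn":[0,0,0],"fingers":1},
    {"delta_pos":[-0.0375,0.075,-0.2125],"turn":[0,0,0],"fingers":1},
    {"delta_pos":[-0.0375,0.075,-0.2125],"turn":[0,0,0],"fingers":1},
    {"delta_pos":[-0.0375,0.075,-0.2125],"turn":[0,0,0],"fingers":1}
  ]
}}

```text
clock: 18.65
position: [0.5206, -0.041, 0.2867]
ee_rot: [0.992, 0.123, -0.0, -0.0]
ft_force: [0.4, 0.7, -0.6]
grip_width: 0.0
grasp_force: 0.0
```

```bash
python3 chk.py; python3 - <<'E'
from h import *
b=cam("wrist"); save(b,"w4.png"); ax=np.array([.572,-.0535])
for n,B,z in (("or",blobs(b,(9,120,60),(25,255,255),10)[0],.087),("red",blobs(b,(0,110,50),(8,255,255),6)[0],.104)):
    for s,ce in B:
        v=plane(b,[ce],z)[0][:2]-ax
        if np.hypot(*v)<.06: print(n,s,ce,np.degrees(np.arctan2(v[1],v[0])),np.hypot(*v))
E
```

```text
tcp [ 0.52055745 -0.0410213   0.28668065] axis in tool [0.0469 0.0248 0.1707] F tool [ 0.6 -0.6  0.6]
wrist [235, 178, 22, 22, 315] [245.5, 189.0] [0.53014086 0.01808716 0.125     ] 120.31609574540923 0.08292713670555375 peg in tool [ 0.0238 -0.0549  0.1617]
scene [387, 233, 4, 3, 11] [388.4, 234.1] [0.52348345 0.01990057 0.125     ] 123.46404121047331 0.08798578980188038 peg in tool [ 0.0178 -0.0583  0.1617]
or [343, 84, 10, 5, 45] [347.5, 86.2] 11.661124854022292 0.05593092350136617
or [342, 92, 10, 14, 89] [346.3, 97.3] 12.129154393292568 0.047193414427744655
red [345, 98, 6, 27, 130] [347.5, 111.0] 11.779527796894055 0.03601724260083125
```

View pics/w4.png

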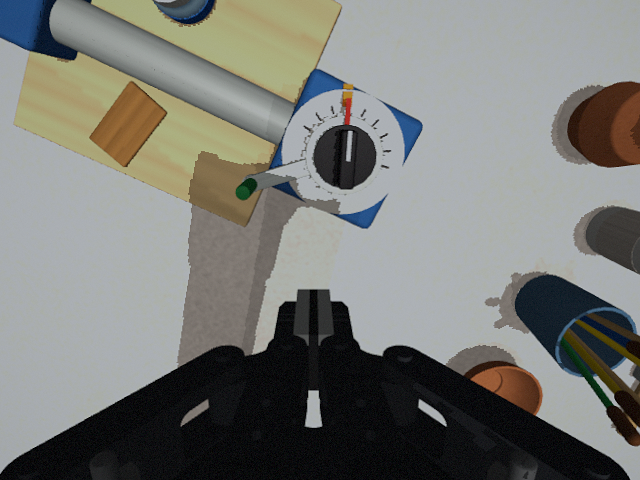

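```bash
python3 - <<'E'
from h import *
b=cam("wrist"); ax=np.array([.572,-.0535])
h=cv2.cvtColor(b["color"],cv2.COLOR_RGB2HSV); m=cv2.inRange(h,(40,60,30),(90,255,255)); m[:,300:]=0
v,u=np.nonzero(m); P=plane(b,[(u.min()+10,v.max()-9)],.135)
t=[(243,190.5),(244,190)]
for z in (.135,): 
    for q in plane(b,t,z): w=q[:2]-ax; print(q,np.degrees(np.arctan2(w[1],w[0])),np.hypot(*w))
# arm direction from axis: bright arm on image? use gray print
th=np.radians(120); r=np.array([np.cos(th),np.sin(th)]); p=np.array([np.sin(th),-np.cos(th)]); S=ax+.084*r-.030*p
print(S,rel((*S,.28),th-np.pi),rel((*S,.117),th-np.pi))
E
```

```text
[0.53041879 0.01837171 0.135     ] 120.05142389115035 0.08303336541262502
[0.5309904  0.01769776 0.135     ] 119.94175282466004 0.08216391010968811
[0.50401924 0.00424613] (array([-0.0047, -0.0481,  0.0066]), array([-0.0006,  0.001 , -0.2765])) (array([-0.0046, -0.048 ,  0.1696]), array([-0.0006,  0.001 , -0.2765]))
```

To row units: 0.17 m / 0.8 = 0.2125, -0.048 m / 0.8 = -0.06, -0.276 rad / 1.5708 = -0.1757.

Request:
{"api": "move_arm", "payload": {
  "plan": [
    {"delta_pos":[-0.0063,-0.03,0],"turn":[0,0,-0.0891],"fingers":1},
    {"delta_pos":[-0.0063,-0.06,0],"turn":[0,0,-0.1757],"fingers":1},
    {"delta_pos":[-0.0063,-0.06,0.0375],"turn":[0,0,-0.1757],"fingers":1},
    {"delta_pos":[-0.0063,-0.06,0.1],"turn":[0,0,-0.1757],"fingers":1},
    {"delta_pos":[-0.0063,-0.06,0.1625],"turn":[0,0,-0.1757],"fingers":1},
    {"delta_pos":[-0.0063,-0.06,0.2125],"turn":[0,0,-0.1757],"fingers":1},
    {"delta_pos":[-0.0063,-0.06,0.2125],"turn":[0,0,-0.1757],"fingers":1},
    {"delta_pos":[0.0063,-0.06,0.2125],"turn":[0,0,-0.1757],"fingers":1},
    {"delta_pos":[0.0088,-0.06,0.2125],"turn":[0,0,-0.1757],"fingers":1},
    {"delta_pos":[0.0088,-0.06,0.2125],"turn":[0,0,-0.1757],"fingers":1}
  ]
}}

```text
clock: 20.15
position: [0.5165, 0.0064, 0.1187]
ee_rot: [0.966, 0.258, 0.001, 0.0]
ft_force: [-3.7, -0.4, 1.8]
grip_width: -0.001
grasp_force: 1.6
```

To row units: 0.003 m / 0.8 = 0.0038, 0.002 m / 0.8 = 0.0025.

Request:
{"api": "move_arm", "payload": {
  "plan": [
    {"delta_pos":[0.0025,0,0],"turn":[0,0,0],"fingers":1},
    {"delta_pos":[0.0038,0,0],"turn":[0,0,0],"fingers":1}
  ]
}}

```text
clock: 20.4
position: [0.5183, 0.0075, 0.1182]
ee_rot: [0.966, 0.258, -0.0, 0.0]
ft_force: [-5.8, -2.0, 2.9]
grip_width: 0.005
grasp_force: 3.5
```

To row units: 0.003 m / 0.8 = 0.0038, 0.002 m / 0.8 = 0.0025, 0.035 rad / 1.5708 = 0.0223.

Request:
{"api": "move_arm", "payload": {
  "plan": [
    {"delta_pos":[0.0025,0,0],"turn":[0,0,0.0127],"fingers":1},
    {"delta_pos":[0.0038,0,0],"turn":[0,0,0.0223],"fingers":1}
  ]
}}

```text
clock: 20.65
position: [0.5205, 0.0092, 0.1181]
ee_rot: [0.971, 0.241, -0.001, 0.0]
ft_force: [-8.3, -1.2, 4.4]
grip_width: -0.001
grasp_force: 4.0
```

```bash
python3 chk.py
```

```text
tcp [0.52053289 0.00916696 0.11808667] axis in tool [0.0162 0.0795 0.0021] F tool [-7.9 -2.8 -4.4]
wrist [285, 250, 35, 69, 1880] [303.1, 285.8] [0.53528396 0.02215806 0.125     ] 115.88679948488705 0.08409643017623748 peg in tool [ 0.0191 -0.0046 -0.0069]
scene [387, 234, 5, 12, 32] [389.3, 239.0] [0.53957461 0.02034141 0.125     ] 113.70733424662998 0.08064712572252279 peg in tool [ 0.022  -0.001  -0.0069]
```

To row units: 0.008 m / 0.8 = 0.01, -0.001 m / 0.8 = -0.0013, 0.1 rad / 1.5708 = 0.0637.

Request:
{"api": "move_arm", "payload": {
  "plan": [
    {"delta_pos":[0.0038,-0.0013,0],"turn":[0,0,0.0223],"fingers":1},
    {"delta_pos":[0.0075,-0.0025,0],"turn":[0,0,0.0446],"fingers":1},
    {"delta_pos":[0.01,-0.0038,0],"turn":[0,0,0.0637],"fingers":1}
  ]
}}

```text
clock: 21.18
position: [0.5263, 0.014, 0.118]
ee_rot: [0.982, 0.191, -0.001, 0.001]
ft_force: [-6.6, -7.9, 5.0]
grip_width: -0.007
grasp_force: 4.9
```

```bash
python3 chk.py
```

```text
tcp [0.52627259 0.01395953 0.11800729] axis in tool [0.0171 0.0797 0.0021] F tool [-9.1  4.9 -4.9]
wrist [286, 250, 34, 69, 1884] [303.7, 285.5] [0.54238972 0.02528031 0.125     ] 110.5991746791809 0.08416119243097915 peg in tool [ 0.0192 -0.0044 -0.007 ]
scene [389, 236, 5, 12, 35] [391.0, 241.0] [0.54626334 0.02392998 0.125     ] 108.38609766456551 0.08159520250696474 peg in tool [ 0.0223 -0.0017 -0.007 ]
```

To row units: 0.004 m / 0.8 = 0.005, 0.002 m / 0.8 = 0.0025, 0.05 rad / 1.5708 = 0.0318.

Request:
{"api": "move_arm", "payload": {
  "plan": [
    {"delta_pos":[0.0025,-0.0004,0],"turn":[0,0,0.0159],"fingers":1},
    {"delta_pos":[0.005,-0.0006,0],"turn":[0,0,0.0318],"fingers":1}
  ]
}}

```text
clock: 21.58
position: [0.5295, 0.016, 0.118]
ee_rot: [0.986, 0.166, -0.001, 0.001]
ft_force: [-10.9, -5.8, 5.8]
grip_width: 0.002
grasp_force: 5.6
```

To row units: 0.002 m / 0.8 = 0.0025, 0.001 m / 0.8 = 0.0013, 0.024 rad / 1.5708 = 0.0153.

Request:
{"api": "move_arm", "payload": {
  "plan": [
    {"delta_pos":[0.0013,-0.0001,0],"turn":[0,0,0.0076],"fingers":1},
    {"delta_pos":[0.0025,-0.0003,0],"turn":[0,0,0.0153],"fingers":1},
    {"delta_pos":[0.0025,-0.0003,0],"turn":[0,0,0.0153],"fingers":1}
  ]
}}

```text
clock: 21.95
position: [0.5312, 0.0169, 0.118]
ee_rot: [0.988, 0.155, -0.001, 0.001]
ft_force: [-10.3, -5.8, 5.8]
grip_width: -0.002
grasp_force: 5.7
```

```bash
python3 chk.py
```

```text
tcp [0.53115459 0.01692022 0.11797943] axis in tool [0.0173 0.0795 0.0021] F tool [-11.6   2.4  -5.8]
wrist [285, 250, 36, 69, 1894] [303.6, 285.5] [0.54798075 0.02709614 0.125     ] 106.59510341953349 0.08409912547716722 peg in tool [ 0.0191 -0.0045 -0.0071]
scene [390, 238, 5, 12, 36] [391.8, 243.0] [0.55279387 0.02520356 0.125     ] 103.71392550383499 0.08101312216105556 peg in tool [ 0.0231 -0.0012 -0.0071]
```

To row units: 0.002 m / 0.8 = 0.0025, 0.001 m / 0.8 = 0.0013, 0.024 rad / 1.5708 = 0.0153.

Request:
{"api": "move_arm", "payload": {
  "plan": [
    {"delta_pos":[0.0013,-0.0001,0],"turn":[0,0,0.0076],"fingers":1},
    {"delta_pos":[0.0025,-0.0003,0],"turn":[0,0,0.0153],"fingers":1},
    {"delta_pos":[0.0025,-0.0003,0],"turn":[0,0,0.0153],"fingers":1}
  ]
}}

```text
clock: 22.48
position: [0.5326, 0.0178, 0.118]
ee_rot: [0.99, 0.143, -0.002, 0.001]
ft_force: [-13.4, -5.2, 8.4]
grip_width: 0.0
grasp_force: 6.9
```

Request:
{"api": "move_arm", "payload": {
  "plan": [
    {"delta_pos":[0.0013,0,0],"turn":[0,0,0],"fingers":1},
    {"delta_pos":[0.0019,0,0],"turn":[0,0,0],"fingers":1},
    {"delta_pos":[0.0019,0,0],"turn":[0,0,0],"fingers":1}
  ]
}}

```text
clock: 22.85
position: [0.5337, 0.0182, 0.118]
ee_rot: [0.99, 0.143, -0.002, 0.001]
ft_force: [-15.3, -5.7, 8.9]
grip_width: 0.001
grasp_force: 8.0
```

```bash
python3 chk.py
```

```text
tcp [0.53365936 0.01820804 0.11795754] axis in tool [0.0164 0.0796 0.002 ] F tool [-16.3   1.1  -8.8]
wrist [286, 250, 35, 69, 1894] [303.7, 285.5] [0.55073717 0.02796072 0.125     ] 104.62891537126575 0.08419000369682203 peg in tool [ 0.0191 -0.0045 -0.0071]
scene [390, 239, 5, 12, 35] [392.3, 243.9] [0.55574037 0.02613149 0.125     ] 101.540355736951 0.08127453103396287 peg in tool [ 0.0234 -0.0013 -0.0071]
```

To row units: -0.006 m / 0.8 = -0.0075, -0.002 m / 0.8 = -0.0025.

Request:
{"api": "move_arm", "payload": {
  "plan": [
    {"delta_pos":[-0.0006,0,0],"turn":[0,0,0],"fingers":1},
    {"delta_pos":[-0.0013,0,0],"turn":[0,0,0],"fingers":1},
    {"delta_pos":[-0.0025,0,0],"turn":[0,0,0],"fingers":1},
    {"delta_pos":[-0.0038,0,0],"turn":[0,0,0],"fingers":1},
    {"delta_pos":[-0.005,0,0],"turn":[0,0,0],"fingers":1},
    {"delta_pos":[-0.0075,0,0],"turn":[0,0,0],"fingers":1},
    {"delta_pos":[-0.0075,0,0],"turn":[0,0,0],"fingers":1}
  ]
}}

```text
clock: 23.88
position: [0.5295, 0.0166, 0.118]
ee_rot: [0.99, 0.143, -0.0, 0.001]
ft_force: [-4.6, -5.0, 2.5]
grip_width: -0.004
grasp_force: 3.2
```

```bash
python3 chk.py
```

```text
tcp [0.52945701 0.01657549 0.11804268] axis in tool [0.0209 0.0793 0.0022] F tool [-5.8  3.5 -2.5]
wrist [285, 250, 35, 68, 1877] [303.0, 285.3] [0.54645004 0.02657459 0.125     ] 107.69668958834593 0.0840520146578944 peg in tool [ 0.0191 -0.0048 -0.007 ]
scene [390, 237, 5, 12, 32] [391.7, 241.8] [0.54893167 0.02541143 0.125     ] 106.29532933733022 0.08221412376435674 peg in tool [ 0.0212 -0.0029 -0.007 ]
```

To row units: -0.012 m / 0.8 = -0.015, -0.011 m / 0.8 = -0.0138.

Request:
{"api": "move_arm", "payload": {
  "plan": [
    {"delta_pos":[-0.0013,0,0],"turn":[0,0,0],"fingers":1},
    {"delta_pos":[-0.0025,0,0],"turn":[0,0,0],"fingers":1},
    {"delta_pos":[-0.0038,0,0],"turn":[0,0,0],"fingers":1},
    {"delta_pos":[-0.005,0,0],"turn":[0,0,0],"fingers":1},
    {"delta_pos":[-0.0063,0,0],"turn":[0,0,0],"fingers":1},
    {"delta_pos":[-0.0075,0,0],"turn":[0,0,0],"fingers":1},
    {"delta_pos":[-0.0088,0,0],"turn":[0,0,0],"fingers":1},
    {"delta_pos":[-0.01,0,0],"turn":[0,0,0],"fingers":1},
    {"delta_pos":[-0.0113,0,0],"turn":[0,0,0],"fingers":1},
    {"delta_pos":[-0.0125,0,0],"turn":[0,0,0],"fingers":1},
    {"delta_pos":[-0.0138,0,0],"turn":[0,0,0],"fingers":1},
    {"delta_pos":[-0.015,0,0],"turn":[0,0,0],"fingers":1}
  ]
}}

```text
clock: 25.52
position: [0.518, 0.0148, 0.1173]
ee_rot: [0.99, 0.144, 0.0, -0.0]
ft_force: [-1.0, -1.9, -0.1]
grip_width: 0.004
grasp_force: 0.8
```

To row units: -0.018 m / 0.8 = -0.0225, -0.004 m / 0.8 = -0.005.

Request:
{"api": "move_arm", "payload": {
  "plan": [
    {"delta_pos":[-0.0013,0,0],"turn":[0,0,0],"fingers":1},
    {"delta_pos":[-0.0025,0,0],"turn":[0,0,0],"fingers":1},
    {"delta_pos":[-0.0038,0,0],"turn":[0,0,0],"fingers":1},
    {"delta_pos":[-0.005,0,0],"turn":[0,0,0],"fingers":1},
    {"delta_pos":[-0.0075,0,0],"turn":[0,0,0],"fingers":1},
    {"delta_pos":[-0.0113,0,0],"turn":[0,0,0],"fingers":1},
    {"delta_pos":[-0.0163,0,0],"turn":[0,0,0],"fingers":1},
    {"delta_pos":[-0.0225,0,0],"turn":[0,0,0],"fingers":1},
    {"delta_pos":[-0.0225,0,0],"turn":[0,0,0],"fingers":1}
  ]
}}

```text
clock: 26.65
position: [0.5004, 0.0092, 0.1173]
ee_rot: [0.99, 0.144, -0.0, 0.0]
ft_force: [-0.3, 0.4, 0.8]
grip_width: -0.001
grasp_force: 0.0
```

```bash
python3 chk.py
```

```text
tcp [0.50038787 0.00924609 0.11734483] axis in tool [0.0508 0.0805 0.0014] F tool [-0.2 -0.5 -0.8]
wrist [296, 223, 34, 62, 1725] [312.9, 254.9] [0.53017089 0.01923912 0.125     ] 119.90133736937689 0.08390859930428071 peg in tool [ 0.0314 -0.0011 -0.0077]
scene [386, 233, 5, 9, 25] [388.1, 236.8] [0.53226755 0.01809626 0.125     ] 119.02814665244456 0.08188218523853426 peg in tool [ 0.0331  0.0006 -0.0077]
```

To row units: -0.17 m / 0.8 = -0.2125, -0.13 m / 0.8 = -0.1625.

Request:
{"api": "move_arm", "payload": {
  "plan": [
    {"delta_pos":[-0.0063,0,-0.0375],"turn":[0,0,0],"fingers":1},
    {"delta_pos":[-0.0125,0.0125,-0.1],"turn":[0,0,0],"fingers":1},
    {"delta_pos":[-0.0125,0.0375,-0.1625],"turn":[0,0,0],"fingers":1},
    {"delta_pos":[-0.0125,0.0625,-0.2125],"turn":[0,0,0],"fingers":1},
    {"delta_pos":[-0.0125,0.0625,-0.2125],"turn":[0,0,0],"fingers":1},
    {"delta_pos":[-0.0125,0.0625,-0.2125],"turn":[0,0,0],"fingers":1}
  ]
}}

```text
clock: 27.55
position: [0.5051, -0.0409, 0.2865]
ee_rot: [0.99, 0.144, -0.0, -0.0]
ft_force: [0.0, -0.7, -0.5]
grip_width: -0.001
grasp_force: 0.0
```

```bash
python3 chk.py; python3 - <<'E'
from h import *
b=cam("wrist"); ax=np.array([.572,-.0535])
for n,B,z in (("or",blobs(b,(9,120,60),(25,255,255),10)[0],.087),("red",blobs(b,(0,110,50),(8,255,255),6)[0],.104)):
    for s,ce in B:
        v=plane(b,[ce],z)[0][:2]-ax
        if np.hypot(*v)<.06: print(n,s,ce,np.degrees(np.arctan2(v[1],v[0])),np.hypot(*v))
print(hand_in())
E
```

```text
tcp [ 0.50512887 -0.04088215  0.28652778] axis in tool [0.0606 0.0312 0.1705] F tool [-0.2  0.7  0.5]
wrist [241, 158, 21, 21, 296] [251.0, 167.9] [0.52970357 0.01827277 0.125     ] 120.51127966231502 0.0833085695668661 peg in tool [ 0.0405 -0.0496  0.1615]
scene [386, 233, 5, 11, 35] [387.9, 237.4] [0.5341925  0.01735453 0.125     ] 118.08407741844242 0.080310467260098 peg in tool [ 0.0446 -0.0475  0.1615]
or [354, 66, 10, 6, 49] [358.7, 68.7] 11.7016007543791 0.055780651926514414
or [353, 74, 11, 15, 92] [356.6, 79.6] 12.576094455401018 0.047344712237125976
red [355, 80, 8, 27, 133] [358.2, 93.1] 11.653554614828002 0.03589742914453299
the job is handed in; nothing more can be done
None
```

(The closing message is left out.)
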